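Isolate the workshop air manifold and hold its bleed valve open

ROBOT

A 7-joint arm with a two-finger parallel gripper is mounted at the origin on the work surface. World frame = base frame: x ahead of the robot, y to its left, z up, the work surface at z = 0. Lengths are in m, angles in rad, forces in N, time in s.
With the tool pointing down it reaches from about 0.425 to 1.025 m from the base axis. Payload 9.4 kg.
Tool frame: the origin (TCP) lies at the very end of the fingers, on their centre line; the grasp point (between the pads) lies 19 mm behind it; z points along the fingers, y is the direction in which the jaws open and shut (so a half turn about z gives the same grasp; the last joint's range is limited). The gripper opens to 93 mm and grips with 3 to 60 N. Pads are 15 mm wide; open, the fingers measure 128 mm over their backs; the gripper's body (75 mm by 188 mm) begins 65 mm behind the grasp point.
Start: joints at [1.071, 0.599, -0.003, 1.599, 0.002, 0.943, -0.08], TCP at [0.297, -0.661, 0.219] pointing down, gripper open.
Joint ranges: [-2.57, 2.57], [-0.35, 1.97], [-1.29, 1.29], [0.11, 2.56], [-1.05, 4.19], [0.11, 1.86], [-2.63, 2.63]. Speed limits (rad/s): [2.22, 2.22, 3.01, 3.01, 3.14, 3.14, 3.14].

INTERFACE

Orientations are given as a unit quaternion [w, x, y, z].
In Python, from station import r, move_gripper, imaging, workorder gives the robot as it stands. The module is installed in compiled form; this text tells all that it offers. Calls block until the motion is done:
- r.move_to(position, orientation): joint-space move of the TCP to a pose.
- r.move_straight(position, feed=0.15, orientation=None): straight line of the TCP; orientation=None keeps the orientation; feed is the mean speed in m/s.
- r.move_j(angles): joint-space move.
- move_gripper(opening): finger opening in m; the grip force is fixed at half the most; returns when the fingers have stopped.
- r.dwell(seconds).
- r.ik(position, orientation): joint angles nearest the present ones, or None.
- r.get_obs(): the state.
- imaging.get_image(name): name is "scene" or "top"; returns the picture (420x560x3 uint8, red, green, blue); there is no depth.
- imaging.camera_model(name): a dict with "mtx" (3x3 intrinsics, pixels), "R" (3x3) and "t" (3): a world point X has camera coordinates R X + t. Camera axes: x right, y down, z forward; pixel columns grow to the right and rows downward; lengths in m; the calibration is good to about 2 mm. A picture is of the moment at which its call begins. camera_model takes no time and is no camera call.
A pose or a line that the arm cannot do raises r.Unreachable and nothing moves.
- workorder.close_job(): hands the job in, once; it reports no verdict.
The state is a dict: "clock": time; "joint_pos": joint angles; "qd": joint speeds; "joint_torque": joint torques, N m; "ee_pos": TCP position; "tool_rot": TCP orientation; "force": force on the tool from outside, world axes, zero at the start; "wrist_torque": the same for the moment, N m; "opening": finger opening in m.
Only numpy, scipy, OpenCV 4.12 (cv2) and the standard library are available. Lean on these libraries where they do the work, as an engineer would, in place of code of your own. Each camera call takes 0.05 s, during which the arm holds its last target.

TASK

Before the pallet nailers are changed over, shut off the air: turn the selector on the manifold clockwise to its last click, the mark with the round stud. Then take the loose bleed key, push it into the manifold's bayonet port with its lugs through the notches, press it down against the spring and twist it clockwise a full quarter turn against the return spring. Finish while still gripping the key upright and holding it turned, and leave the other things on the bench alone.

Things in the scene. Friction and masses are not known exactly. Their poses are not given: they have to be found in the camera images.
- manifold: Air manifold, fixed to the bench: aluminium block 110 (x) x 240 (y) x 35 mm high, origin at the centre of its underside. On top: selector at y = +65 mm, round bleed port at y = -65 mm, small gauge (47 mm high) between them at x = -28 mm. A pipe stub sticks out 60 mm at its +y end, brass nipples at its +x face.
- selector_grip (a point): On the selector knob's axis, 82 mm above the bench. Black disc 56 mm across (top at 62 mm) with an upright grip bar 12 mm thick, 50 mm long, top at 92 mm. The frame turns with the knob: x along the bar to its nose (white line on the bar's top on that side, pale pointer tab at the disc's edge), y across the bar, z up.
- selector (a joint): Selector angle (rad), growing clockwise seen from above. Clicks: 0 (nose 45 deg left of the block's +x, bar mark), 0.785 (nose along +x, bar mark), 1.571 (nose 45 deg right of +x, raised round stud: air shut off). Stops 0.08 past the end clicks. 0.05 N m passes a click; within 0.25 rad it snaps in. Starts between 0 and 0.85.
- port_mouth (a point): Centre of the bleed port's mouth, 65 mm above the bench, on a steel boss 66 mm across. z up; x along the two opposite notches (45 deg anticlockwise from the block's x). Throat 36 mm in diameter; notches 16 mm wide, reaching 26 mm from the axis; rim 8 mm thick, round chamber below. The key can turn once its foot is 16 mm below the mouth (push to 20 mm); its lugs are then caught under the rim.
- seat (a joint): Travel (m) of the sprung plate in the port, on which the key's foot bears: 0 at rest, 12 mm below the mouth; 0.009 pushed to the bottom, 21 mm below it. Spring 3.5 N at first, 7.5 N at the bottom.
- bleed (a joint): Angle of the bleed valve in the port (rad): 0 shut, growing as the key turns it clockwise seen from above, stop at 1.5. The lugs turn free for up to 0.2 rad before they carry it along. The return spring takes 0.04 N m at 0 and 0.16 N m at the stop, and turns the valve back if the key is let go.
- key: Loose bleed key, 0.15 to 0.3 kg, upright on the bench. Origin at the centre of its foot, z up. Steel stem 32 mm across (foot tapered to 27); two opposite lugs at the foot along x, 10 mm wide, 8 high, reaching 23 mm from the axis; flange 44 mm across at 44-48 mm height; black grip wing 56 mm long (along x, in line with the lugs), 14 thick (y), 48-82 mm high. Same after a half turn.
- blank_cap: Bystander: a small round steel blanking cap, 42 mm across, 34 mm high, without lugs or wing. Origin at the centre of its underside.
- hammer: Bystander: a hammer lying on the bench.
- pallet_block: Bystander: a wooden pallet block 100 x 145 x 78 mm. Origin at the centre of its underside.
There are look-alikes about, which are no part of the job. Leave any red look-alike of the key alone.

How it is judged:
On the way, in this order (a step that is already met when the one before it is completed fails the run):
1. the selector stands at the stud mark, before the key goes in (value of joint selector between 1.45 and 1.69 rad and horizontal distance between key and port_mouth above 0.05 m), for 0.2 s.
2. the key is pushed into the port below the rim, lugs still in line with the notches (z of key in the frame of port_mouth below -0.0145 m and horizontal distance between key and port_mouth below 0.005 m and value of joint bleed below 0.6 rad).
At the end, for the whole second after the job is handed in: Selector within 0.12 rad of the stud mark (1.571). Key still, upright within 0.14 rad, on the port axis within 5 mm, foot over 13.5 mm below the mouth, bleed valve over 1.15 rad, key x over 1.15 rad from the notch line, and still gripped (over 1 N) (value of joint selector between 1.45 and 1.69 rad and value of joint bleed above 1.15 rad and angle between the x axis of key and the x axis of port_mouth, either way round above 1.15 rad and z of key in the frame of port_mouth below -0.0135 m and horizontal distance between key and port_mouth below 0.005 m and angle between key's own z axis and vertical below 0.14 rad and linear speed of key below 0.02 m/s and contact force between the fingers and key above 1 N); the arm keeps its last pose, push and grip.
It fails at once if the blanking cap is disturbed (moved over 30 mm) (distance of blank_cap from where it was at the start of the episode above 0.03 m).
It fails at once if the hammer is disturbed (moved over 30 mm) (distance of hammer from where it was at the start of the episode above 0.03 m).
It fails at once if the pallet block is disturbed (moved over 30 mm) (distance of pallet_block from where it was at the start of the episode above 0.03 m).
It fails at once if the key is tipped over (angle between key's own z axis and vertical above 0.8 rad).
It also fails if it takes over 64 s, if anything falls off the work surface, if the arm or the gripper's body presses on something with over 40 N, if the wrist force passes 120 N, or if a joint passes its speed limit or range.

## Working session

There is one attempt and no reset: what is moved stays moved. The work goes in short steps, each a Python script; the robot and the scene stay as the last script left them, time stands still between calls to the robot, and variables do not carry over. Pictures are saved under pics/ and viewed, and the job is handed in when it is done.

```bash
mkdir -p pics; python3 - <<'E'
from station import r, move_gripper, imaging, workorder
import cv2
for n in("scene","top"):
    im=imaging.get_image(n); cv2.imwrite(f"pics/{n}0.png",cv2.cvtColor(im,cv2.COLOR_RGB2BGR))
    m=imaging.camera_model(n); print(n,m, -m["R"].T@m["t"])
o=r.get_obs(); print(o)
E
```

```text
scene {'mtx': array([[421.42204933,   0.        , 280.028996  ],
       [  0.        , 421.42204933, 213.72130071],
       [  0.        ,   0.        ,   1.        ]]), 'R': array([[ 0.87727035,  0.47981469,  0.01321361],
       [ 0.25403006, -0.44074718, -0.86093591],
       [-0.40726583,  0.75863021, -0.50854179]]), 't': array([-0.51798935, -0.04130577,  1.21028175])} [ 0.95781601 -0.6878228   0.58676174]
top {'mtx': array([[466.04786199,   0.        , 269.29262423],
       [  0.        , 466.04786199, 211.75580694],
       [  0.        ,   0.        ,   1.        ]]), 'R': array([[-0.01591579, -0.99978806, -0.01305873],
       [-0.98067759,  0.01815578, -0.19478662],
       [ 0.19498243,  0.00970622, -0.98075871]]), 't': array([0.05433814, 0.60212431, 1.10958381])} [0.37500531 0.03262472 1.20622934]
{'clock': 0.1, 'joint_pos': array([ 1.07129422,  0.600064  , -0.00254543,  1.60004517,  0.00182839,
        0.94292335, -0.07980089]), 'qd': array([-0.00133242, -0.00265708,  0.00017687, -0.00259378,  0.00013105,
       -0.00012604, -0.00022418]), 'joint_torque': array([ 3.73185030e-03, -7.66566610e+01,  1.50201280e+00, -2.52942932e+01,
       -5.23279316e-02,  1.35826383e-02,  5.33294667e-05]), 'ee_pos': array([ 0.29727836, -0.66076192,  0.21783436]), 'tool_rot': array([-6.82682628e-04,  9.77729665e-01,  2.09867067e-01, -2.25911140e-04]), 'force': array([-0.07895983,  0.60708067,  0.00616438]), 'wrist_torque': array([ 0.03518586, -0.03558302,  0.00613275]), 'opening': 0.09247087794884334}
```

View pics/scene0.png

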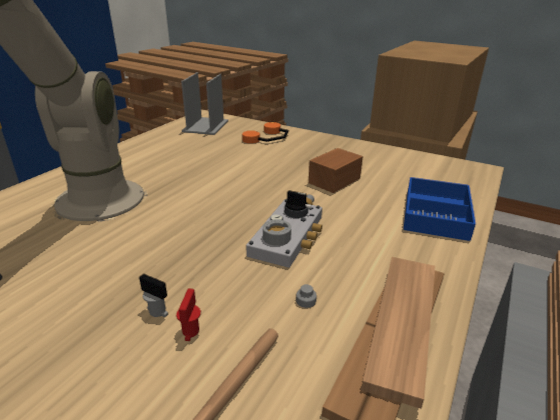

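View pics/top0.png

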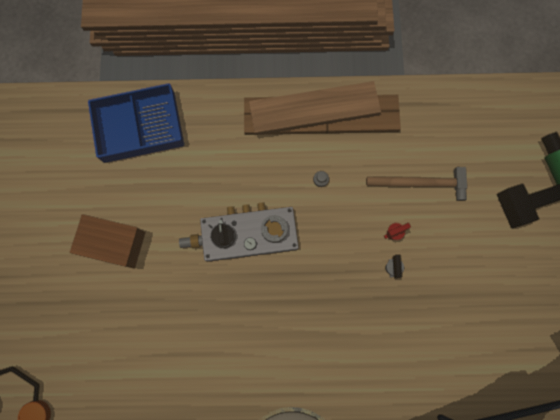

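The scene view shows the grey key with its black wing at (155,295), the red look-alike at (190,315) and the manifold at (287,230). In the top view the key is at (397,266), the red one at (397,232), the manifold at (250,234), the cap at (321,178) and the hammer at (415,182). Next I'll zoom in.

```bash
python3 - <<'E'
import cv2,numpy as np
t=cv2.imread("pics/top0.png"); s=cv2.imread("pics/scene0.png")
def c(im,x0,y0,w,h,k): return cv2.resize(im[y0:y0+h,x0:x0+w],None,fx=k,fy=k,interpolation=cv2.INTER_CUBIC)
cv2.imwrite("pics/c1.png",cv2.convertScaleAbs(c(t,190,195,120,75,6),alpha=1.5))
cv2.imwrite("pics/c2.png",np.hstack([cv2.convertScaleAbs(c(t,370,210,50,75,8),alpha=1.5)[:600],cv2.convertScaleAbs(c(s,130,265,75,100,5)[:600],alpha=1.3)] if 0 else [cv2.convertScaleAbs(c(t,370,210,50,75,8),alpha=1.5)]))
cv2.imwrite("pics/c3.png",c(s,240,180,90,90,6))
E
```

```text
(no output)
```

View pics/c1.png

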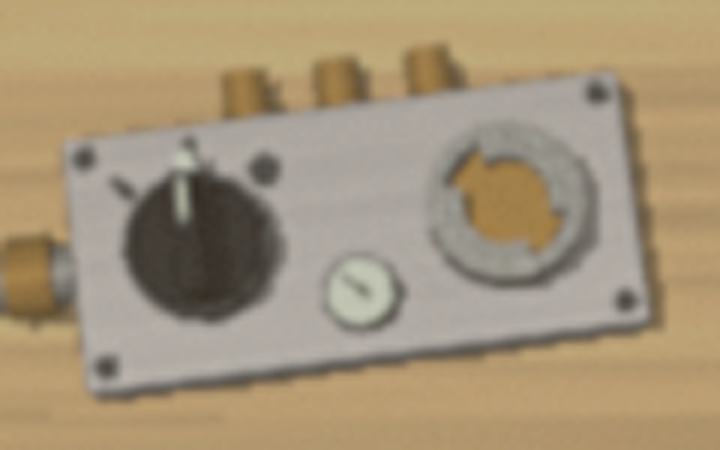

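View pics/c2.png

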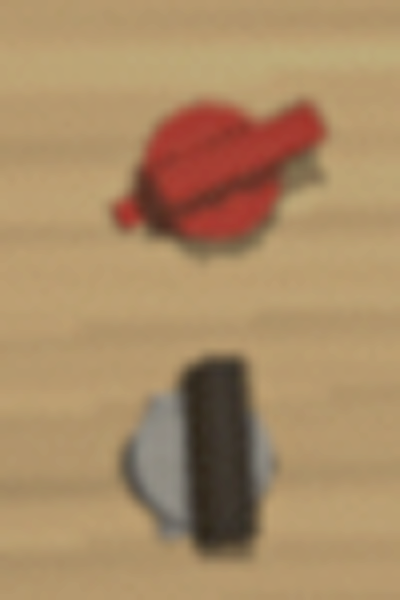

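View pics/c3.png

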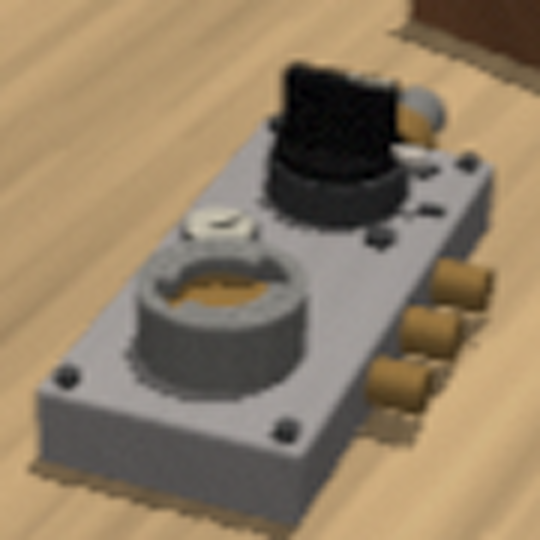

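```bash
cat > h.py <<'E'
import cv2,numpy as np
from station import r, move_gripper, imaging, workorder
def cast(n,uv,z):
    m=imaging.camera_model(n); uv=np.atleast_2d(uv).astype(float)
    d=np.c_[uv,np.ones(len(uv))]@np.linalg.inv(m["mtx"]).T@m["R"]
    C=-m["R"].T@m["t"]; return (C+d*((z-C[2])/d[:,2])[:,None])[:,:2]
def proj(n,X):
    m=imaging.camera_model(n); p=(np.atleast_2d(X)@m["R"].T+m["t"])@m["mtx"].T; return p[:,:2]/p[:,2:]
def crop(im,x0,y0,w,h,k): return cv2.resize(im[y0:y0+h,x0:x0+w],(w*k,h*k),interpolation=cv2.INTER_CUBIC)
def biggest(mask):
    cs,_=cv2.findContours(mask.astype(np.uint8),cv2.RETR_EXTERNAL,cv2.CHAIN_APPROX_NONE)
    return max(cs,key=cv2.contourArea)[:,0,:]
def unc(c,x0,y0,k): return (c+0.5)/k-0.5+np.array([x0,y0])
def rect(p):
    c,s,a=cv2.minAreaRect((p*1000).astype(np.float32)); return c,s,a
E
python3 - <<'E'
from h import *
im=cv2.imread("pics/top0.png")
# manifold
x0,y0,k=190,195,6; c=crop(im,x0,y0,120,75,k).astype(int); hsv=cv2.cvtColor(c.astype(np.uint8),cv2.COLOR_BGR2HSV)
b,g,rr=c[...,0],c[...,1],c[...,2]
mask=(abs(rr-b)<25)&(rr>70); mask=cv2.morphologyEx(mask.astype(np.uint8),cv2.MORPH_CLOSE,np.ones((5,5)))
p=unc(biggest(mask),x0,y0,k); P=cast("top",p,.035); print("block",rect(P))
# corners by hand
q=unc(np.array([(66,143),(611,73),(650,320),(92,392)]),x0,y0,k); Q=cast("top",q,.035); print("corners",Q.round(4).tolist(),Q.mean(0),[np.linalg.norm(Q[i]-Q[i-1]).round(4) for i in range(4)])
print("orange hsv",hsv[200,505],"wood",hsv[430,300],"gray",hsv[200,440],hsv[200,360],"disc",hsv[250,160])
# orange
om=(hsv[...,1]>110); om[:,:420]=0; om[:,600:]=0; om[:130]=0; om[270:]=0
o=unc(biggest(om),x0,y0,k); O=cast("top",o,.053); print("orange at rim bottom?",rect(cast("top",o,.065)))
# boss: darker than block
v=hsv[...,2].astype(int)
for th in(118,): pass
print("vals along row200",v[200,400:640:8].tolist())
# key black
x0,y0,k=370,210,8; c=crop(im,x0,y0,50,75,k); hsv=cv2.cvtColor(c,cv2.COLOR_BGR2HSV)
bm=hsv[...,2]<70; bm[:330]=0
cc=biggest(bm); print("blackpx",cc.min(0),cc.max(0)); B=cast("top",unc(cc,x0,y0,k),.082); print("wing",rect(B))
fm=(hsv[...,1]<60)&(hsv[...,2]>70); fm[:330]=0
cc=biggest(fm); F=cast("top",unc(cc,x0,y0,k),.048); print("flange",F.min(0),F.max(0))
# disc
E
```

```text
block ((552.7667236328125, 101.59431457519531), (116.11857604980469, 251.56405639648438), 6.616102695465088)
corners [[0.5937, 0.2204], [0.6199, -0.0128], [0.5136, -0.0265], [0.4874, 0.2081]] [0.55363853 0.09731217] [np.float64(0.1071), np.float64(0.2346), np.float64(0.1072), np.float64(0.236)]
orange hsv [ 18 136 107] wood [ 18 100 120] gray [ 23  20 102] [ 19  18 114] disc [13 50 46]
orange at rim bottom? ((560.8527221679688, 33.39812469482422), (45.655235290527344, 32.38105392456055), 76.32987213134766)
vals along row200 [112, 113, 113, 108, 101, 102, 101, 99, 81, 90, 109, 107, 108, 107, 108, 108, 108, 108, 104, 100, 99, 100, 100, 92, 80, 104, 116, 116, 114, 93]
blackpx [180 359] [257 552]
wing ((459.34930419921875, -259.7216491699219), (22.120166778564453, 57.74144744873047), 88.12919616699219)
flange [ 0.43704455 -0.25815114] [ 0.48182561 -0.24043429]
```

```bash
python3 - <<'E'
from h import *
t=cv2.imread("pics/top0.png"); s=cv2.imread("pics/scene0.png")
# wing far edge in top
x0,y0,k=370,210,8; c=crop(t,x0,y0,50,75,k); hsv=cv2.cvtColor(c,cv2.COLOR_BGR2HSV)
bm=hsv[...,2]<75; bm[:330]=0
E=[(np.max(np.where(bm[y])[0]),y) for y in range(385,525,4)]
L=[(np.min(np.where(bm[y])[0]),y) for y in range(385,525,4)]
for n,e in(("far",E),("near",L)):
    P=cast("top",unc(np.array(e),x0,y0,k),.082); a=np.polyfit(P[:,0],P[:,1],1); print(n,"yaw",np.degrees(np.arctan(a[0])),"y at .459",np.polyval(a,.459), np.std(P[:,1]-np.polyval(a,P[:,0])))
# disc + boss check: project prediction overlay
yaw=np.radians(6.5); c0=np.array([.5536,.0973]); R=np.array([[np.cos(yaw),-np.sin(yaw)],[np.sin(yaw),np.cos(yaw)]])
port=c0+R@[0,-.065]; sel=c0+R@[0,.065]; print("port",port,"sel",sel)
th=np.linspace(0,2*np.pi,60)
def circ(ctr,rad,z): return np.c_[ctr[0]+rad*np.cos(th),ctr[1]+rad*np.sin(th),np.full(60,z)]
def rct(ctr,a,lx,ly,z):
    d=np.array([[1,1],[1,-1],[-1,-1],[-1,1]])*[lx/2,ly/2]; A=np.array([[np.cos(a),-np.sin(a)],[np.sin(a),np.cos(a)]]); return np.c_[d@A.T+ctr,np.full(4,z)]
key=np.array([.4594,-.263])
for n,im,bx in(("top",t,[(190,195,120,75,6),(370,210,50,75,8)]),("scene",s,[(240,180,90,90,6),(125,260,90,90,6)])):
  for i,(x0,y0,w,h,k) in enumerate(bx):
    o=cv2.convertScaleAbs(crop(im,x0,y0,w,h,k),alpha=1.4)
    for X,col in((circ(port,.033,.065),(0,0,255)),(circ(port,.018,.065),(0,255,0)),(circ(sel,.028,.062),(255,0,255)),(rct(c0,yaw,.11,.24,.035),(255,0,0)),(rct(key,np.radians(3),.056,.014,.082),(0,255,255)),(circ(key,.022,.048),(0,255,0))):
        p=(proj(n,X)+.5-[x0,y0])*k-.5; cv2.polylines(o,[p.round().astype(np.int32)],True,col,1)
    cv2.imwrite(f"pics/ov_{n}{i}.png",o)
a=cv2.imread("pics/ov_top1.png"); b=cv2.imread("pics/ov_scene1.png"); b=b[:540]; H=600
cv2.imwrite("pics/ovk.png",cv2.resize(np.hstack([a[:,:], cv2.copyMakeBorder(b,0,60,0,0,0)]),(800,510)))
E
```

```text
far yaw 0.5717697316229179 y at .459 -0.27015769350097374 0.00039777529324374456
near yaw -23.999588754253814 y at .459 -0.24065748763238398 0.0057609821492911615
port [0.56095821 0.03271783] sel [0.54624179 0.16188217]
```

View pics/ov_top0.png

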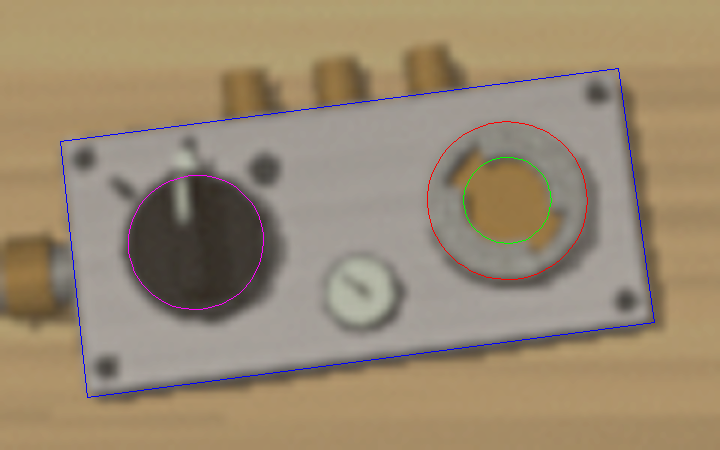

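View pics/ov_scene0.png

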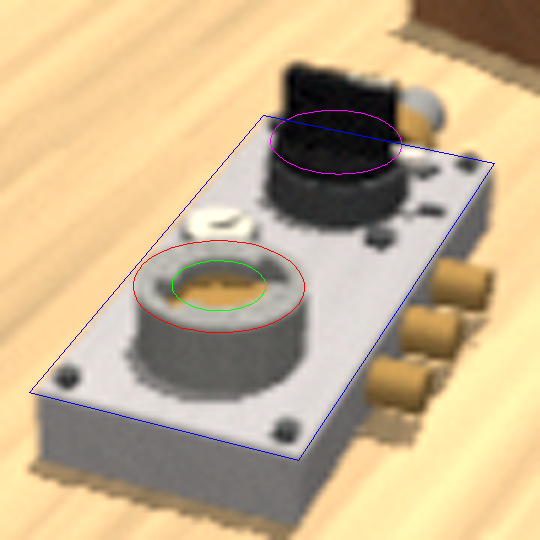

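View pics/ovk.png

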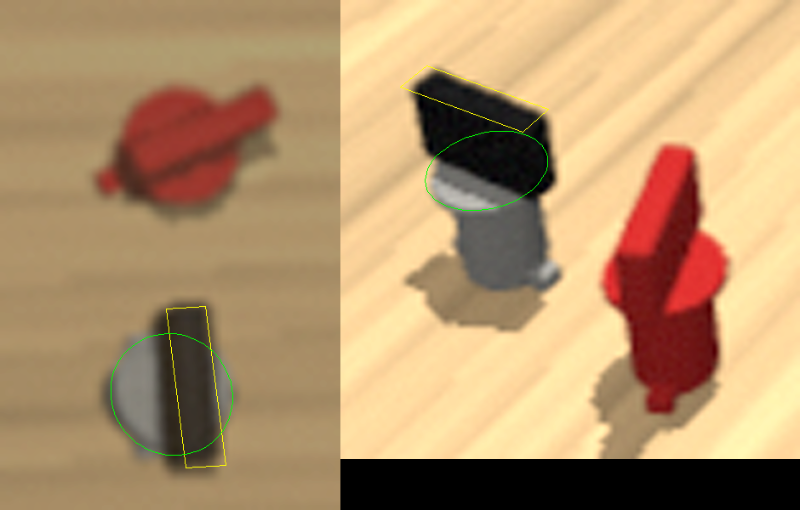

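```bash
cat >> h.py <<'E'
def q(a):
    a=np.radians(a); return np.array([0,np.cos(a/2),np.sin(a/2),0])
YAW=6.5; PORT=np.array([.5609,.0330]); SEL=np.array([.5460,.1620]); KEY=np.array([.4594,-.2632])
E
python3 - <<'E'
from h import *
t=cv2.imread("pics/top0.png"); x0,y0,k=190,195,6
c=crop(t,x0,y0,120,75,k); hsv=cv2.cvtColor(c,cv2.COLOR_BGR2HSV)
m=(hsv[...,2]>85); d=np.zeros_like(m); cv2.circle(z:=np.zeros(m.shape,np.uint8),(192,245),60,1,-1)
cc=biggest(m&(z>0)); print("line px",cc.min(0),cc.max(0)); P=cast("top",unc(cc,x0,y0,k),.092); print(rect(P))
tab=cast("top",unc(np.array([[184,158]]),x0,y0,k),.06)[0]; print("tab dir",np.degrees(np.arctan2(*(tab-SEL)[::-1])),np.linalg.norm(tab-SEL))
for nm,p,z,angs in(("sel",SEL,.07,(6.5,-38.5)),("key",KEY,.052,(0.5,)),("port",PORT,.1,(51.5,-38.5))):
  for a in angs:
    for off in(0,180,-180):
      j=r.ik([*p,z],q(a+off)); print(nm,a,off,None if j is None else np.round(j,2))
E
```

```text
line px [176 186] [187 217]
((558.1425170898438, 164.08999633789062), (12.727249145507812, 4.214628219604492), 4.593723773956299)
tab dir 7.9648675345855535 0.036144140695189314
sel 6.5 0 [-0.45  0.63  0.08  2.08 -0.12  0.44 -1.73]
sel 6.5 180 [ 0.05  0.7  -0.65  2.05  0.73  0.63  0.58]
sel 6.5 -180 [ 0.05  0.7  -0.65  2.05  0.73  0.63  0.58]
sel -38.5 0 [-0.57  0.64  0.27  2.09 -0.37  0.46 -2.26]
sel -38.5 180 [-0.08  0.66 -0.45  2.06  0.54  0.54 -0.02]
sel -38.5 -180 [-0.08  0.66 -0.45  2.06  0.54  0.54 -0.02]
key 0.5 0 [ 0.37  0.63  0.07  2.18 -0.12  0.34 -1.03]
key 0.5 180 [ 0.77  0.67 -0.52  2.15  0.72  0.49  1.27]
key 0.5 -180 [ 0.77  0.67 -0.52  2.15  0.72  0.49  1.27]
port 51.5 0 [-0.06  0.57 -0.14  2.07  0.15  0.51 -0.99]
port 51.5 180 [ 0.53  0.83 -1.11  2.03  0.96  0.93  1.36]
port 51.5 -180 [ 0.53  0.83 -1.11  2.03  0.96  0.93  1.36]
port -38.5 0 [-0.34  0.58  0.26  2.09 -0.3   0.5  -2.1 ]
port -38.5 180 [ 0.2   0.62 -0.53  2.05  0.54  0.61  0.2 ]
port -38.5 -180 [ 0.2   0.62 -0.53  2.05  0.54  0.61  0.2 ]
```

```bash
python3 - <<'E'
from h import *
def st(n): o=r.get_obs(); print(n,round(o["clock"],2),o["ee_pos"].round(4),o["force"].round(2),o["wrist_torque"].round(2),round(o["opening"],4),o["joint_pos"].round(2))
r.move_to([*SEL,.18],q(6.5)); move_gripper(.06); st("over")
r.move_straight([*SEL,.070],feed=.12); st("down")
move_gripper(0); st("grip")
im=imaging.get_image("top"); cv2.imwrite("pics/t1.png",cv2.cvtColor(im,cv2.COLOR_RGB2BGR))
for a in(-6,-17,-28,-40): 
    r.move_to([*SEL,.070],q(a))
st("turned")
for n in("top","scene"):
    im=imaging.get_image(n); cv2.imwrite(f"pics/{n}2.png",cv2.cvtColor(im,cv2.COLOR_RGB2BGR))
E
```

```text
over 3.85 [0.546 0.162 0.18 ] [0.31 0.04 0.98] [-0.03  0.01 -0.02] 0.0596 [-0.3   0.46 -0.12  1.99  0.09  0.69 -1.93]
down 4.92 [0.5463 0.1621 0.0706] [-0.28 -0.19  0.07] [0.01 0.03 0.02] 0.0599 [-0.32  0.62 -0.09  2.07  0.13  0.45 -1.97]
grip 5.73 [0.546  0.1627 0.07  ] [-0.75  2.99  0.81] [ 0.63  0.12 -0.06] 0.0118 [-0.32  0.62 -0.09  2.07  0.12  0.45 -1.97]
turned 6.81 [0.546  0.1629 0.07  ] [-0.12  6.97  0.28] [ 1.54  0.09 -0.02] 0.0111 [-0.47  0.63  0.12  2.08 -0.16  0.44 -2.48]
```

```bash
python3 - <<'E'
from h import *
def st(n): o=r.get_obs(); print(n,round(o["clock"],2),o["ee_pos"].round(4),o["force"].round(2),o["wrist_torque"].round(2),round(o["opening"],4),o["joint_pos"].round(2))
move_gripper(.06); r.move_straight([*SEL,.19],feed=.2); st("up")
# move toward key with half turn choice
r.move_to([*KEY,.19],q(180.5)); st("key180")
for n in("top","scene"):
    im=imaging.get_image(n); cv2.imwrite(f"pics/{n}3.png",cv2.cvtColor(im,cv2.COLOR_RGB2BGR))
t=cv2.imread("pics/top3.png"); s=cv2.imread("pics/scene3.png")
cv2.imwrite("pics/c4.png",np.hstack([cv2.convertScaleAbs(crop(t,190,195,100,75,4),alpha=1.5),crop(s,240,180,90,75,4)]))
for a in(51.5,-38.5,-45): print(a,r.ik([*PORT,.1],q(a+180)).round(2))
E
```

```text
up 8.58 [0.5454 0.162  0.1894] [ 0.86  0.55 -0.03] [ 0.04  0.01 -0.01] 0.0599 [-0.52  0.45  0.18  2.   -0.13  0.7  -2.53]
key180 11.73 [ 0.4595 -0.2629  0.1899] [0.17 0.64 0.35] [ 0.13 -0.14  0.06] 0.0598 [ 1.15  0.63 -1.1   2.03  0.71  0.93  1.24]
51.5 [ 0.54  0.84 -1.13  2.03  0.98  0.95  1.34]
-38.5 [ 0.34  0.68 -0.75  2.04  0.72  0.7   0.02]
-45 [ 0.33  0.67 -0.73  2.05  0.7   0.69 -0.07]
```

View pics/c4.png

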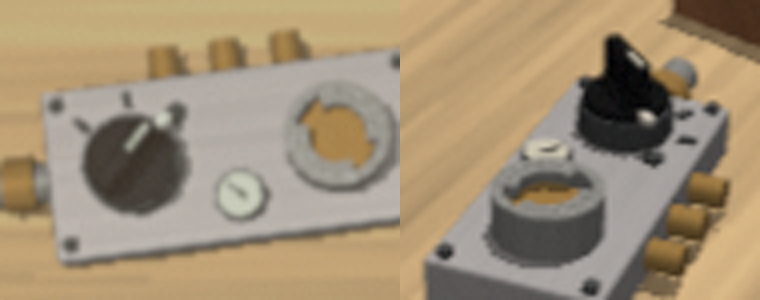

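View pics/scene3.png

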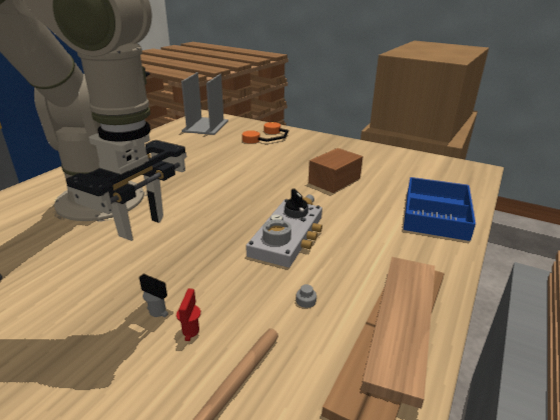

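```bash
python3 - <<'E'
from h import *
print(proj("scene",[[.4594,-.263,.19],[.4594,-.263,.082]]))
t=cv2.imread("pics/top3.png"); c=crop(t,190,195,100,75,4)
px=unc(np.array([[163,118],[178,111],[123,147],[145,125]]),190,195,4)
f=lambda p,z:np.degrees(np.arctan2(*((cast("top",p,z)[0]-SEL)[::-1])))
print("tab",f(px[0],.06),"stud",f(px[1],.036))
A=cast("top",px[2:],.092);d=A[1]-A[0];print("line",np.degrees(np.arctan2(d[1],d[0])))
E
```

```text
[[141.69676039 229.79722343]
 [150.64366634 278.77820384]]
tab -36.80534352189005 stud -37.74934030221472
line -45.09660028312618
```

The selector tab lines up with the stud: -36.8° against -37.7° measured and -38.5° expected. Next I'll pick up the key.

```bash
cat >> h.py <<'E'
def st(n): o=r.get_obs(); print(n,round(o["clock"],2),o["ee_pos"].round(4),o["force"].round(2),o["wrist_torque"].round(2),round(o["opening"],4),o["joint_pos"].round(2))
def snap(k):
    for n in("top","scene"):
        cv2.imwrite(f"pics/{n}{k}.png",cv2.cvtColor(imaging.get_image(n),cv2.COLOR_RGB2BGR))
E
python3 - <<'E'
from h import *
r.move_straight([*KEY,.053],feed=.1); st("down")
move_gripper(0); st("grip")
r.move_straight([*KEY,.19],feed=.15); st("up")
r.move_to([*PORT,.19],q(231.5)); st("over port")
snap(4)
t=cv2.imread("pics/top4.png"); s=cv2.imread("pics/scene4.png")
cv2.imwrite("pics/c5.png",np.hstack([cv2.convertScaleAbs(crop(t,215,180,100,100,4),alpha=1.5),crop(s,230,130,100,100,4)]))
E
```

```text
down 13.35 [ 0.4596 -0.2633  0.0535] [-0.63  0.08  0.19] [ 0.06 -0.12  0.03] 0.0599 [ 1.    0.79 -0.89  2.14  1.    0.72  1.  ]
grip 14.14 [ 0.4593 -0.2632  0.0529] [-0.47 -0.05 -1.78] [ 0.03 -0.09  0.01] 0.0139 [ 1.    0.79 -0.89  2.14  1.    0.72  1.  ]
up 15.21 [ 0.4589 -0.2632  0.1892] [ 0.53  0.41 -1.78] [ 0.08 -0.13 -0.06] 0.0139 [ 1.15  0.62 -1.09  2.03  0.71  0.93  1.24]
over port 16.4 [0.5607 0.0314 0.1895] [-0.46 -0.58 -1.38] [ 0.05 -0.12 -0.06] 0.0138 [ 0.61  0.74 -1.24  1.96  0.82  1.07  1.47]
```

View pics/c5.png

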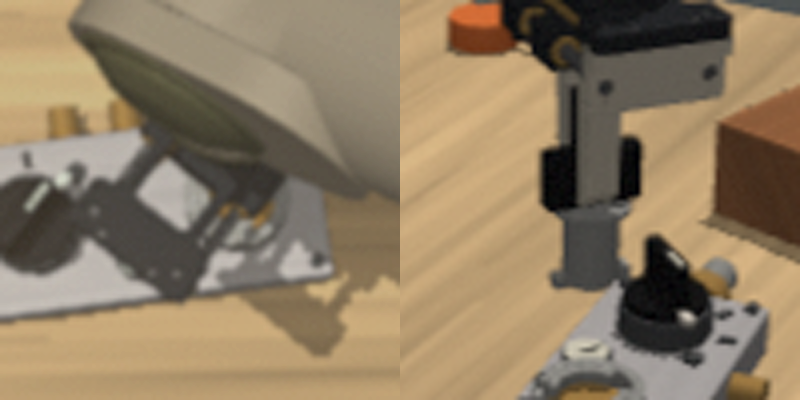

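```bash
python3 - <<'E'
from h import *
s=cv2.imread("pics/scene4.png"); x0,y0,k=245,150,60//10
o=crop(s,x0,y0,80,90,k); P=np.array([.5607,.0314]); u=np.array([np.cos(np.radians(51.5)),np.sin(np.radians(51.5))]); v=np.array([-u[1],u[0]])
th=np.linspace(0,2*np.pi,60)
def dr(X,c): cv2.polylines(o,[((proj("scene",X)+.5-[x0,y0])*k-.5).round().astype(np.int32)],True,c,1)
cc=lambda rad,z:np.c_[P+rad*(np.cos(th)[:,None]*u+np.sin(th)[:,None]*v),np.full(60,z)]
zf=.1365
dr(cc(.016,zf+.03),(0,255,0)); dr(cc(.022,zf+.046),(0,0,255)); dr(cc(.0135,zf),(0,255,0))
for zz in(zf,zf+.008): dr(np.array([[*(P+a*u+b*v),zz] for a,b in((.023,.005),(.023,-.005),(-.023,-.005),(-.023,.005))]),(255,0,255))
cv2.imwrite("pics/c6.png",o)
E
```

```text
(no output)
```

View pics/c6.png

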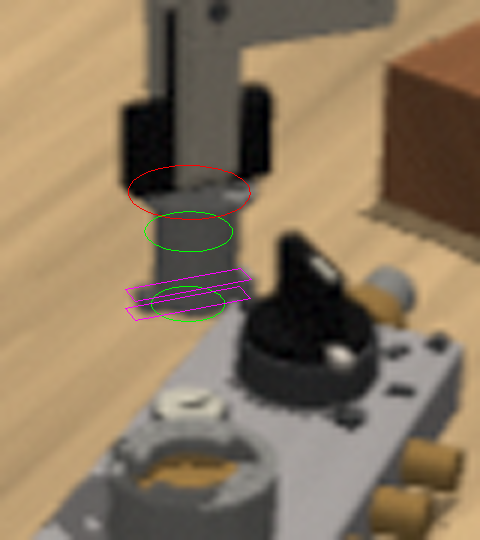

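```bash
python3 - <<'E'
from h import *
P=np.array([.5607,.0314])
s=cv2.imread("pics/scene4.png"); hsv=cv2.cvtColor(s,cv2.COLOR_BGR2HSV).astype(float)
def edges(im,row,c0,c1,ch=1,th=None):
    p=im[row,c0:c1,ch]; x=np.arange(c0,c1); th=(p.max()+p.min())/2 if th is None else th
    i=np.where(p<th)[0]; a,b=i[0],i[-1]
    f=lambda i,j: x[i]+(th-p[i])/(p[j]-p[i])*(x[j]-x[i])
    return f(a-1,a),f(b,b+1)
m=imaging.camera_model("scene"); rt=m["R"][0]
for row in(188,190,192,194,196):
    e=edges(hsv,row,262,295)
    # predicted silhouettes of stem: project axis at z such that row matches
    zs=np.linspace(.12,.2,200); pr=proj("scene",np.c_[np.tile(P,(200,1)),zs]); u=np.interp(-row,-pr[::-1,1][::-1],pr[::-1,0][::-1]) if 0 else pr[np.argmin(abs(pr[:,1]-row)),0]
    print(row,np.round(e,2),"mid",round(sum(e)/2,2),"pred",round(u,2),"width",round(e[1]-e[0],2))
s0=cv2.imread("pics/scene0.png"); h0=cv2.cvtColor(s0,cv2.COLOR_BGR2HSV)
print("boss row V", [int(v) for v in h0[236,255:300,2]]); print([int(v) for v in h0[232,255:300,2]])
z=[proj("scene",[[*PORT,zz]])[0].round(2).tolist() for zz in(.065,.05,.04)]; print(z)
hs=h0.astype(float)
for row in(296,299,302,305): print(row,np.round(edges(hs,row,140,170+3),2))
print(proj("scene",[[*KEY,z] for z in(0,.02,.04)]).round(2))
E
```

```text
188 [270.48 283.74] mid 277.11 pred 275.99 width 13.26Traceback (most recent call last):
  File "<stdin>", line 11, in <module>
  File "<stdin>", line 8, in edges
  File "<stdin>", line 7, in <lambda>
IndexError: index 33 is out of bounds for axis 0 with size 33
```

```bash
python3 - <<'E'
from h import *
u=np.array([np.cos(np.radians(51.5)),np.sin(np.radians(51.5))]); T=PORT-.0012*u
r.move_straight([*T,.123],feed=.1); r.dwell(.2); st("above")
for z in(.117,.113,.109,.106):
    r.move_straight([*T,z],feed=.04); st(z)
    if abs(r.get_obs()["force"][2])>12: break
snap(5)
s=cv2.imread("pics/scene5.png"); cv2.imwrite("pics/c7.png",crop(s,240,160,90,90,6))
E
```

```text
above 17.52 [0.5605 0.0321 0.1236] [-0.13  1.89 -1.71] [ 0.11 -0.12 -0.02] 0.0139 [ 0.56  0.81 -1.16  2.02  0.93  0.98  1.38]
0.117 17.82 [0.56   0.0319 0.1167] [-0.64  0.59 -1.66] [ 0.07 -0.07 -0.  ] 0.0138 [ 0.55  0.82 -1.15  2.02  0.95  0.97  1.37]
0.113 18.07 [0.56   0.0321 0.1127] [-0.04 -0.17 -1.3 ] [ 0.09 -0.12  0.02] 0.0141 [ 0.55  0.83 -1.15  2.03  0.95  0.96  1.36]
0.109 18.32 [0.56   0.032  0.1087] [-0.28 -0.39 -0.95] [ 0.09 -0.1   0.01] 0.0139 [ 0.55  0.83 -1.14  2.03  0.96  0.96  1.36]
0.106 18.57 [0.5602 0.0321 0.106 ] [ 0.32  0.37 -1.54] [ 0.08 -0.12 -0.03] 0.0137 [ 0.55  0.83 -1.14  2.03  0.97  0.95  1.35]
```

View pics/c7.png

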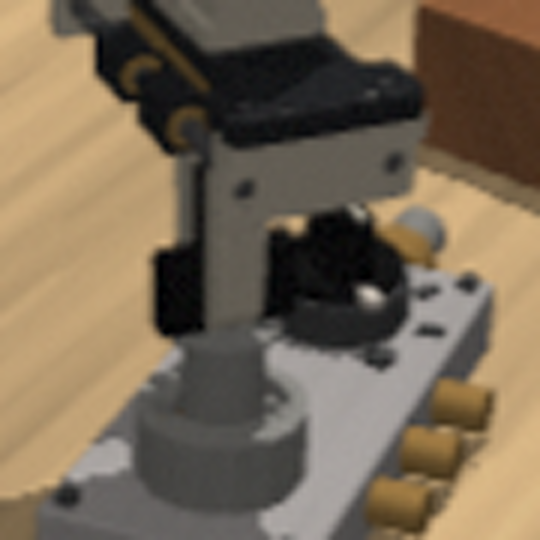

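The key has gone into the port about 12 mm without contact. Now I'll push it down against the spring.

```bash
python3 - <<'E'
from h import *
u=np.array([np.cos(np.radians(51.5)),np.sin(np.radians(51.5))]); T=PORT-.0012*u
for z in(.102,.0985,.0975):
    r.move_straight([*T,z],feed=.03); r.dwell(.1); st(z)
E
```

```text
0.102 19.05 [0.5602 0.0321 0.1021] [-1.34 -0.7   2.69] [-0.06  0.17  0.02] 0.0138 [ 0.54  0.84 -1.13  2.03  0.97  0.95  1.35]
0.0985 19.42 [0.5602 0.0321 0.0986] [-0.52 -0.55  4.49] [-0.08  0.21 -0.01] 0.0136 [ 0.54  0.84 -1.13  2.04  0.98  0.95  1.34]
0.0975 19.77 [0.5602 0.0321 0.0976] [-2.38 -0.74  5.41] [-0.14  0.28 -0.02] 0.0137 [ 0.54  0.84 -1.13  2.04  0.98  0.94  1.34]
```

```bash
python3 - <<'E'
from h import *
def T(a): a=np.radians(a); return PORT-.0012*np.array([np.cos(a),np.sin(a)])
for a in(43.5,33.5,23.5,13.5,3.5,-6.5,-16.5,-26.5,-36.5):
    r.move_to([*T(a),.0975],q(a+180)); st(a)
    o=r.get_obs()
    if np.linalg.norm(o["force"][:2])>20: print("stop");break
r.dwell(.3); st("end"); snap(6)
s=cv2.imread("pics/scene6.png"); cv2.imwrite("pics/c8.png",crop(s,240,160,90,90,6))
t=cv2.imread("pics/top6.png"); cv2.imwrite("pics/c9.png",cv2.convertScaleAbs(crop(t,190,190,120,85,6),alpha=1.5))
E
```

```text
43.5 20.02 [0.5601 0.0324 0.0978] [-0.94  0.05  4.97] [0.08 0.24 0.04] 0.0138 [ 0.53  0.83 -1.1   2.04  0.97  0.92  1.22]
33.5 20.29 [0.56   0.0326 0.0978] [-1.7   0.21  4.98] [0.11 0.16 0.07] 0.0137 [ 0.51  0.81 -1.06  2.04  0.94  0.89  1.06]
23.5 20.57 [0.5598 0.033  0.0977] [-2.03  0.63  4.21] [0.33 0.19 0.14] 0.0137 [ 0.49  0.79 -1.02  2.04  0.92  0.87  0.91]
13.5 20.83 [0.5598 0.0334 0.0977] [-1.21  2.11  4.63] [0.59 0.28 0.09] 0.0136 [ 0.47  0.77 -0.99  2.04  0.9   0.84  0.76]
3.5 21.1 [0.5597 0.0336 0.0977] [-1.33  1.82  4.76] [0.73 0.14 0.12] 0.014 [ 0.45  0.75 -0.95  2.04  0.87  0.81  0.61]
-6.5 21.37 [0.5598 0.0338 0.0977] [-1.9   2.81  4.51] [0.86 0.19 0.1 ] 0.0139 [ 0.43  0.74 -0.91  2.04  0.84  0.79  0.47]
-16.5 21.63 [0.5599 0.034  0.0977] [-1.36  3.55  4.42] [0.96 0.18 0.15] 0.0141 [ 0.41  0.72 -0.86  2.04  0.81  0.76  0.32]
-26.5 21.9 [0.56   0.0342 0.0977] [-0.86  3.17  5.61] [0.94 0.14 0.11] 0.0134 [ 0.38  0.7  -0.82  2.05  0.78  0.74  0.18]
-36.5 22.17 [0.5601 0.0343 0.0977] [-0.82  2.92  5.26] [1.03 0.05 0.13] 0.014 [ 0.36  0.69 -0.78  2.05  0.75  0.71  0.03]
end 22.47 [0.5601 0.0342 0.0975] [-0.02  5.21  5.13] [ 1.41 -0.01  0.17] 0.014 [ 0.36  0.69 -0.78  2.05  0.75  0.71  0.03]
```

View pics/c8.png

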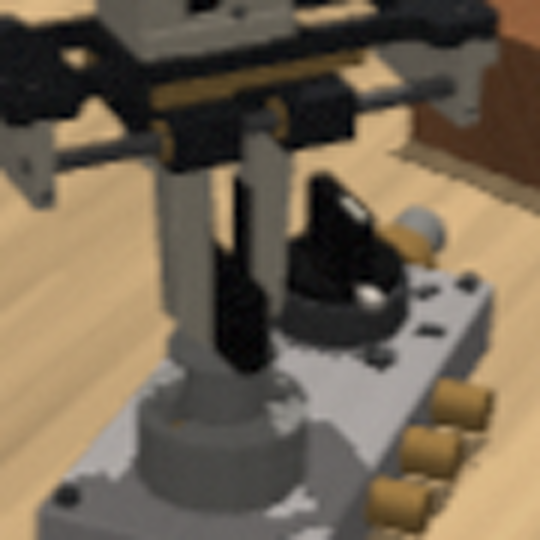

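View pics/c9.png

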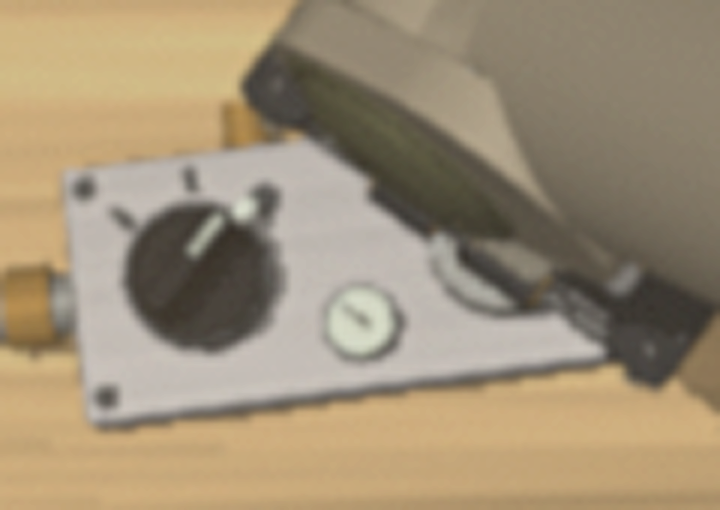

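```bash
python3 - <<'E'
from h import *
def T(a): a=np.radians(a); return PORT-.0012*np.array([np.cos(a),np.sin(a)])
t=T(-41)+[0,.0007]
r.move_to([*t,.0975],q(180-41)); r.dwell(.5); st("fin"); r.dwell(.5); st("fin2")
o=r.get_obs(); w=o["tool_rot"]; print("yaw",np.degrees(2*np.arctan2(w[2],w[1]))-180, w.round(4), "qd",abs(o["qd"]).max())
snap(7)
s=cv2.imread("pics/scene7.png"); cv2.imwrite("pics/c10.png",crop(s,240,160,90,90,6))
E
```

```text
fin 23.32 [0.5602 0.0344 0.0975] [1.48 3.33 5.23] [ 1.03 -0.28  0.15] 0.0142 [ 0.34  0.68 -0.76  2.05  0.73  0.7  -0.04]
fin2 23.82 [0.5601 0.0345 0.0975] [1.58 3.07 5.05] [ 0.92 -0.38  0.18] 0.0136 [ 0.34  0.68 -0.76  2.05  0.73  0.7  -0.04]
yaw -40.99733286337812 [1.000e-04 3.502e-01 9.367e-01 0.000e+00] qd 0.0013735752569276312
```

View pics/c10.png

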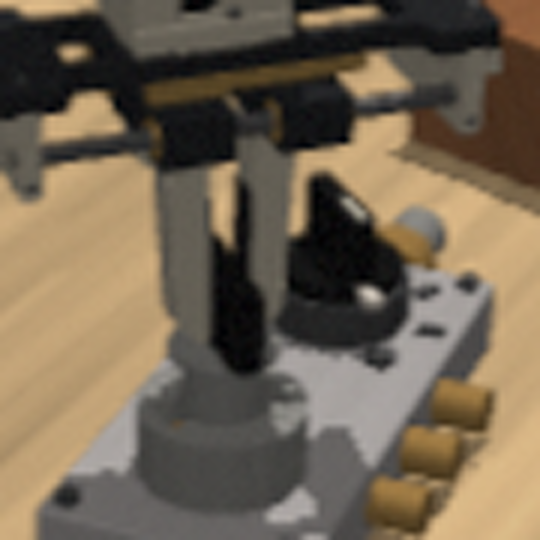

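View pics/top7.png

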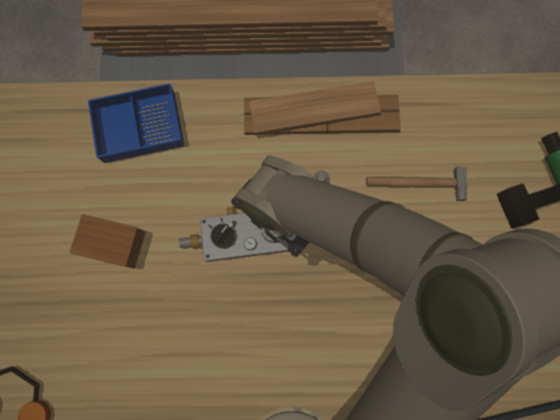

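The key is down in the port, upright, gripped and turned. The knob nose (about (245,205) in the top crop) still sits by the stud, and the cap, hammer and pallet block have not moved. I'm handing the job in.

```bash
python3 - <<'E'
from h import *
print(workorder.close_job()); st("closed")
E
```

```text
the job is handed in; nothing more can be done
None
the job is handed in; nothing more can be done
```

I shut off the air and turned the bleed key, then handed the job in at about 24 s with the key still gripped and held turned. No verdict was reported.

- **Selector:** I turned it clockwise to the round stud before touching the key. After I let go, its pointer measured about -37°, with the stud at -38°, and it still looked the same in the last top picture. A rough reading off the white line on the bar gave -45°. I put that down to picking the pixels by eye.
- **Key insertion:** It went through the notches without contact and I pushed it down to about 20 mm below the mouth. The upward push of about 7 N fits the plate spring at that depth.
- **Key turn:** I turned it 92° clockwise from the notch line. The steady 0.15–0.18 N m of return torque fits the bleed valve being close to its stop.
- **Last check:** The arm was still, the grip opening was 14 mm (the wing's thickness), and the key was upright in the picture.
- **Disagreements:** The two cameras put the key's position in the grip about 1.5–2 mm apart, so I applied a 1.2 mm correction. A sideways force of about 3.5 N remained at the end, so the key may be about a millimetre off the port axis, within the 5 mm allowed. The valve angle and the key's depth were inferred from arm pose and forces, not seen directly.
- **Bystanders:** The hammer and pallet block had not moved, and the cap, partly hidden by the arm, showed no movement. I didn't touch the red look-alike, but the arm hid it in the last picture.

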